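# Switch the microscope light path to the camera

### The arm

A 6-joint arm with a two-finger parallel gripper is mounted at the origin on the work surface. World frame = base frame: x ahead of the robot, y to its left, z up, the work surface at z = 0. Lengths are in m, angles in degrees, forces in N, time in s.
With the tool pointing down it reaches from about 0.325 to 0.925 m from the base axis. Payload 3.1 kg.
Tool frame: the origin (TCP) lies on the centre line of the jaws, within the pads' length; the fingertips stand 11 mm ahead of it and the grasp point (between the pads) lies 8 mm behind it; z points along the fingers, y is the direction in which the jaws open and shut (so a half turn about z gives the same grasp; the last joint's range is limited). The gripper opens to 85 mm and grips with 20 to 120 N. Pads are 22 mm wide; open, the fingers measure 114 mm over their backs; the gripper's body (76 mm by 85 mm) begins 54 mm behind the grasp point. The pads swing forward as they close: fully open they stand 13 mm farther back than shut.
Start: joints at [-71.23, 12.427, 92.441, -0, 75.132, -6.429], TCP at [0.266, -0.566, 0.242] pointing down, gripper open.
Joint ranges: [-157.48, 157.48], [-44.54, 120.13], [17.64, 146.25], [-64.5, 244.5], [7.68, 150.69], [-147.95, 147.95]. Speed limits (degrees/s): [159.86, 159.86, 180, 180, 180, 180].

### API

Orientations are given as [roll, pitch, yaw] about the fixed x, y, z axes, in that order (R = Rz(yaw) Ry(pitch) Rx(roll)).
In Python, from workcell import * gives the robot as it stands.
- The arm moves only by the shell command python3 -m inch 'ROWS' [OPENING] [FORCE]. ROWS is text: rows parted by semicolons, each of 6 numbers parted by spaces: the shift along the tool's x, y, z in units of 40 mm (1.0 is 40 mm), then the turn, a rotation vector about the tool's x, y, z in units of 6 degrees (1.0 is 6 degrees). In form: tx ty tz rx ry rz; .... A call has 1 to 12 rows; each row is the pose to reach, as a shift and turn from the pose commanded when the call began, along the tool's axes at that moment; what a row does not reach only later rows make up. A row lasts 1/8 s, in which the tool goes at most 62.5 mm and 10.7 degrees, less where a joint would pass 70% of its speed; a pose out of reach is approached as far as the arm can. A call with a gripper value outside its range is refused whole. OPENING is the gripper command: -1 is fully open, 1 is shut, values between are in proportion, set as the call begins (- or left out, the last holds). The fingers move at their own pace and stop on an object; FORCE is the grip in N (left out, the last holds). Time passes only in rows, so rows that repeat a pose let the fingers close. It gives the time, the measured TCP pose, the force and the opening at its end, in the units of the state.
- state(): the state, without advancing time (a new reading comes with each control period).
- snapshot(name): name is "scene" or "side" or "wrist"; returns the picture (480x640x3 uint8, red, green, blue); there is no depth.
- camera_info(name): a dict with "fx", "fy", "cx", "cy" (pixels), "rvec" (rotation vector, rad) and "tvec" (3), from world to camera coordinates, as OpenCV has them. Camera axes: x right, y down, z forward; pixel columns grow to the right and rows downward; lengths in m; the calibration is good to about 2 mm. A picture is of the moment at which its call begins: read the wrist's pose just before it. camera_info takes no time and is no camera call; for the wrist camera it gives the pose at the moment of the call.
- sign_off(): hands the job in, once; it reports no verdict.
The state is a dict: "clock": time; "q": joint angles; "dq": joint speeds; "joint_efforts": joint torques, N m; "position": TCP position; "eef_rot": TCP orientation; "contact_force": force on the tool from outside, world axes, zero at the start; "torque": the same for the moment, N m; "finger_gap": opening from 0.0 (shut) to 1.0 (fully open).
Only numpy, scipy, OpenCV 4.12 (cv2) and the standard library are available. Lean on these libraries where they do the work, as an engineer would, in place of code of your own. Each camera call takes 0.05 s, during which the arm holds its last target.

### The job

Switch the microscope's light-path module over to its camera: slide the straight bar-shaped selector grip all the way to its end stop on the side where the square camera head stands (the round eyepiece stands at the other end), then let go. Leave the neighbouring slide with the round knob where it is set.

Things in the scene. Friction and masses are not known exactly. Their poses are not given: they have to be found in the camera images.
- module: White module fixed to the bench, 190 x 350 x 22 mm (x, y, z); origin: centre of underside. y runs along its two rails (190 x 34 x 8 mm, centred at x = -50 and +50 mm; either may carry the bar, the other the knob). At x = 0, y = +140 and -140 stand camera and round eyepiece (44 mm wide, top 82 mm over bench), either way round. Rail ends: stop blocks, inner faces at y = +-80, tops 36 mm over bench.
- bar_grip (a point): Top centre of the selector grip: upright black bar, 14 mm thick across the rail, 36 mm along it, 36 mm tall, on a steel foot 30 x 40 x 6 mm (across, along, high). Top 72.5 mm, bar's lower edge 36.5 mm over the bench. Slides only along module y, -60 to +60 mm in the module's frame (foot meets stop block); starts near the middle, needs about 3 N, stays where left.
- knob_grip (a point): Top centre of the other slide's grip, to be left alone: round black knob 28 mm wide and 18 mm high on a 12 mm stem and a like foot, top 72.5 mm over the bench. Its rail is parallel to the bar's, 100 mm from it across the module; it slides with about 3 N and stays where left.
- camera: Grey camera head: square block 56 x 56 x 42 mm with cooling fins on top, on a steel collar 10 mm high, fixed on one end of the module (module x = 0, y = +140 or -140 mm). Origin: centre of the collar's underside, on the module's top face. Top 80 mm over the bench. The bar grip is to go to its side.

How it is judged (in metres and radians):
At the end, for the whole second after the job is handed in: The bar grip is at its end stop on the camera's side (within 10 mm of the end of its travel), and the round-knob slide is within 10 mm of where it started (((y of camera in the frame of module above 0 m and y of bar_grip in the frame of module above 0.05 m) or (y of camera in the frame of module below 0 m and y of bar_grip in the frame of module below -0.05 m)) and distance of knob_grip from where it was at the start of the episode below 0.01 m); the robot touches nothing.
It fails at once if the round-knob slide is moved more than 10 mm (distance of knob_grip from where it was at the start of the episode above 0.01 m).
It also fails if it takes over 32 s, if anything falls off the work surface, if the arm or the gripper's body presses on something with over 40 N, if the wrist force passes 120 N, or if a joint passes its speed limit or range.

## Working session

There is one attempt and no reset: what is moved stays moved. The work goes in short steps, Python scripts to look and compute and a shell command to move; the robot and the scene stay as the last step left them, time stands still between calls to the robot, and variables do not carry over. Pictures are saved under pics/ and viewed, and the job is handed in when it is done.

```bash
mkdir -p pics; ls
python3 - <<'E'
from workcell import *
import cv2
print(state())
for n in ("scene","side","wrist"):
    print(n,camera_info(n))
    cv2.imwrite(f"pics/{n}0.png",snapshot(n)[:,:,::-1])
E
```

```text
pics
{'clock': 0.0, 'q': array([-7.12300519e+01,  1.24769322e+01,  9.25282015e+01,  9.81442565e-04,
        7.51319080e+01, -6.43122212e+00]), 'dq': array([-0.0287829 , -0.007363  , -0.04978884, -0.00772227,  0.00163111,
       -0.1017228 ]), 'joint_efforts': array([ 5.96608356e-05, -3.96843195e+01, -3.03851223e+01, -8.89222861e-05,
        9.73905728e-03, -9.45296748e-07]), 'position': array([ 0.26586826, -0.5647653 ,  0.24096887]), 'eef_rot': array([-1.79863927e+02, -1.62920967e-02,  2.52008979e+01]), 'contact_force': array([-0.32459142, -0.23183963,  0.01127396]), 'torque': array([ 0.01077894, -0.00229665,  0.00589151]), 'finger_gap': 1.0014027652400446}
scene {'fx': 528.2921870042766, 'fy': 528.2921870042766, 'cx': 321.99408278639254, 'cy': 232.18218312375288, 'rvec': array([ 2.0416032 ,  1.38344721, -0.51669011]), 'tvec': array([-0.27174729, -0.32253592,  1.20924315])}
side {'fx': 485.9515546189416, 'fy': 485.9515546189416, 'cx': 320.13229798731834, 'cy': 239.887294126315, 'rvec': array([ 0.57128934, -2.52456819,  1.40352194]), 'tvec': array([0.52931293, 0.1791905 , 0.50414799])}
wrist {'fx': 402.38777401947783, 'fy': 402.38777401947783, 'cx': 318.18584259910324, 'cy': 235.1572724732822, 'rvec': array([-2.43652262,  1.54662231,  0.23024002]), 'tvec': array([-0.6232895 , -0.03769266,  0.37852195])}
```

View pics/scene0.png

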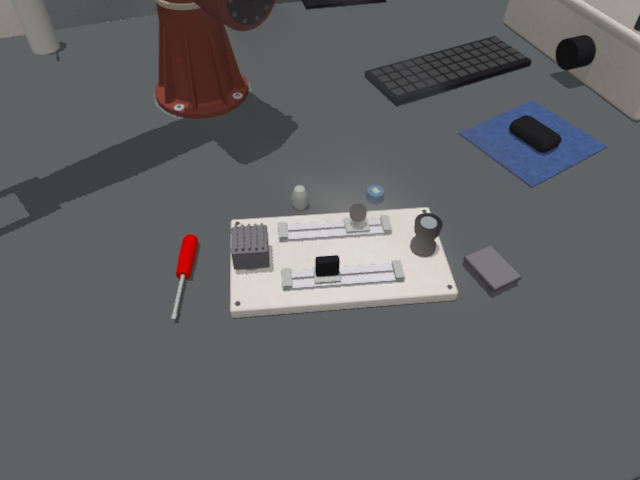

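View pics/side0.png

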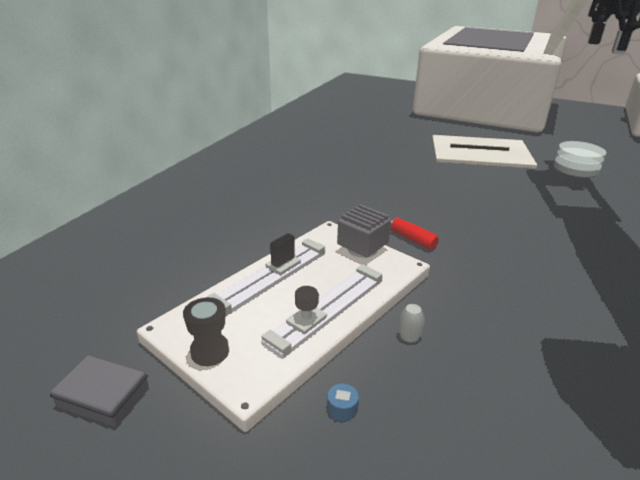

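View pics/wrist0.png

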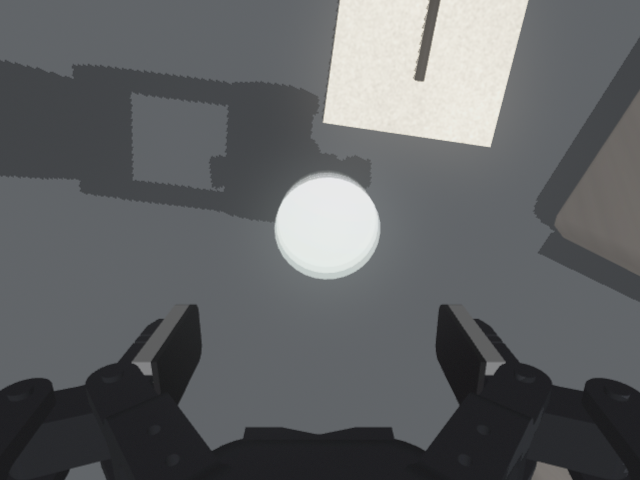

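The scene picture shows the finned camera at about (251,246) and the eyepiece at (428,230). The bar is at (327,262) on the far rail and the knob at (358,213) on the near one. The side view agrees: bar (283,248), knob (306,298), camera (364,230). Next I measure positions.

```bash
cat > h.py <<'E'
import numpy as np, cv2
def cam(c):
    K=np.array([[c['fx'],0,c['cx']],[0,c['fy'],c['cy']],[0,0,1]]);R=cv2.Rodrigues(np.array(c['rvec']))[0]
    return K,R,np.array(c['tvec'])
def plane(c,p,z):
    K,R,t=cam(c);d=R.T@np.linalg.solve(K,[p[0],p[1],1.]);o=-R.T@t
    return o+d*(z-o[2])/d[2]
def tri(c1,p1,c2,p2):
    P=[cam(c)[0]@np.c_[cam(c)[1],cam(c)[2]] for c in (c1,c2)]
    X=cv2.triangulatePoints(P[0],P[1],np.array(p1,float),np.array(p2,float)).ravel();return X[:3]/X[3]
def proj(c,X):
    K,R,t=cam(c);return cv2.projectPoints(np.float64(X).reshape(-1,3),np.array(c['rvec']),t,K,None)[0].reshape(-1,2)
E
python3 - <<'E'
from workcell import *
from h import *
for n,roi in (("scene",(220,190,240,140)),("side",(120,200,330,240))):
    im=cv2.imread(f"pics/{n}0.png");x,y,w,h=roi
    s=im[y:y+h,x:x+w]; g=s.min(2)
    m=cv2.morphologyEx((g>175).astype(np.uint8),cv2.MORPH_OPEN,np.ones((3,3)))
    cs=max(cv2.findContours(m,0,2)[0],key=cv2.contourArea)
    hull=cv2.convexHull(cs); r=cv2.approxPolyDP(hull,6,True).reshape(-1,2)+[x,y]
    print(n,"top",r.tolist()); c=camera_info(n)
    print([plane(c,p,.022)[:2].round(4).tolist() for p in r])
    b=(s.max(2)<45).astype(np.uint8)
    for k in cv2.findContours(b,0,2)[0]:
        if cv2.contourArea(k)>60: print(" dark",cv2.boundingRect(k+np.array([x,y])),cv2.contourArea(k))
    cv2.imwrite(f"pics/{n}_z.png",cv2.resize(s,None,fx=2.4 if n=="side" else 3,fy=2.4 if n=="side" else 3,interpolation=cv2.INTER_CUBIC))
E
```

```text
scene top [[456, 289], [231, 310], [240, 220], [421, 208]]
[[0.7072, 0.2281], [0.6182, -0.1042], [0.4452, -0.0402], [0.5318, 0.2654]]
 dark (316, 256, 23, 20) 390.0
side top [[428, 265], [246, 419], [138, 332], [324, 223]]
[[0.4388, -0.0456], [0.5302, 0.2827], [0.7057, 0.2355], [0.6185, -0.0873]]
```

View pics/scene_z.png

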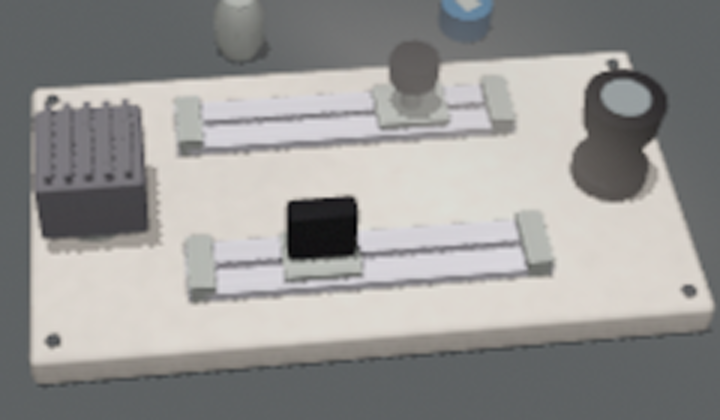

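View pics/side_z.png

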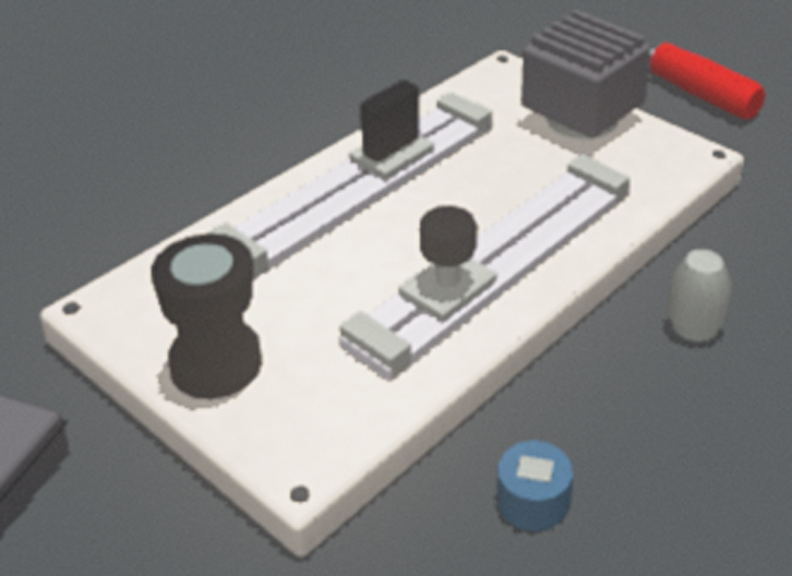

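Run:
```python
from workcell import *
from h import *
S=camera_info("scene");D=camera_info("side")
s=lambda u,v:(220+u/3,190+v/3); d=lambda u,v:(120+u/2.4,200+v/2.4)
A=[plane(S,s(*p),.022)[:2] for p in((52,101),(613,65),(689,291),(53,341))]
B=[plane(D,d(*p),.022)[:2] for p in((719,154),(300,494),(71,308),(503,59))]
for a in (A,B):
    a=np.array(a);c=a.mean(0);y=(a[0]+a[3])/2-(a[1]+a[2])/2
    print("holes",a.round(4).tolist(),"centre",c.round(4),"cam dir deg",np.degrees(np.arctan2(y[1],y[0])).round(2))
M=(np.array(A)+np.array(B))/2;c=M.mean(0);y=(M[0]+M[3])/2-(M[1]+M[2])/2;y/=np.linalg.norm(y);x=np.array([-y[1],y[0]])
f=lambda P:(P.round(4),"along,across",np.round([(P[:2]-c)@y,(P[:2]-c)@x],4))
# bar: scene top-face centre, side top-face centre
ps,pd=s(321,205),d(390,96)
print("bar",f(tri(S,ps,D,pd)),f(plane(S,ps,.0725)),f(plane(D,pd,.0725)))
ps,pd=s(414,52),d(447,218)
print("knob",f(tri(S,ps,D,pd)),f(plane(S,ps,.0725)),f(plane(D,pd,.0725)))
# predicted features
for lab,al,ac,z in [("bar end corner",0,0,0)]: pass
im=[cv2.imread("pics/scene0.png"),cv2.imread("pics/side0.png")]
bar=f(tri(S,s(321,205),D,d(390,96)))[2]
```

```text
holes [[0.4519, -0.0468], [0.5419, 0.2663], [0.7003, 0.221], [0.6109, -0.0919]] centre [0.5763 0.0871] cam dir deg -105.99
holes [[0.45, -0.0424], [0.5393, 0.2702], [0.6981, 0.2249], [0.6084, -0.0867]] centre [0.5739 0.0915] cam dir deg -105.99
bar (array([0.6151, 0.0507, 0.0691]), 'along,across', array([0.0261, 0.0491])) (array([0.6164, 0.0489, 0.0725]), 'along,across', array([0.0275, 0.0509])) (array([0.6132, 0.0572, 0.0725]), 'along,across', array([0.0204, 0.0454]))
knob (array([0.5365, 0.138 , 0.0724]), 'along,across', array([-0.0362, -0.0505])) (array([0.5352, 0.1373, 0.0725]), 'along,across', array([-0.0351, -0.0516])) (array([0.5374, 0.1398, 0.0725]), 'along,across', array([-0.0381, -0.0501]))
```

Both views agree: the camera lies along -106° in the world, and the bar is about 35 mm short of the camera-side stop. I'll hover over the bar with the jaws across the rail (yaw 74).

```bash
cat >> h.py <<'E'
from scipy.spatial.transform import Rotation as Ro
def shift(pos,rpy,tp,trpy):
    R=Ro.from_euler('xyz',rpy,degrees=True)
    t=R.inv().apply(np.array(tp)-pos)/0.04
    r=(R.inv()*Ro.from_euler('xyz',trpy,degrees=True)).as_rotvec(degrees=True)/6
    return t.round(3),r.round(3)
E
python3 - <<'E'
from h import *
print(shift([.266,-.566,.242],[180,0,25.2],[.616,.0515,.18],[180,0,74]))
E
```

```text
(array([ 14.49 , -10.243,   1.55 ]), array([-0.   ,  0.   , -8.133]))
```

```bash
python3 -m inch '1.2 -0.85 0 0 0 -1;2.4 -1.7 0 0 0 -2;3.6 -2.55 0 0 0 -3;4.8 -3.4 0 0 0 -4;6 -4.25 0 0 0 -5;7.2 -5.1 0 0 0 -6;8.4 -5.95 0 0 0 -7;9.6 -6.8 0.2 0 0 -8.13;10.8 -7.65 0.5 0 0 -8.13;12 -8.5 0.9 0 0 -8.13;13.2 -9.35 1.2 0 0 -8.13;14.49 -10.24 1.55 0 0 -8.13' -0.1 20
python3 -m inch '0 0 0 0 0 0;0 0 0 0 0 0'
python3 - <<'E'
from workcell import *
from h import *
s=state();c=camera_info("wrist");im=snapshot("wrist");cv2.imwrite("pics/w1.png",im[:,:,::-1]);print(s['position'],s['eef_rot'],s['clock'],s['finger_gap'],s['contact_force'])
np.save("w1.npy",c,allow_pickle=True)
E
```

```text
clock: 1.65
position: [0.6159, 0.0521, 0.1801]
eef_rot: [180.0, 0.0, 74.0]
contact_force: [0.1, 0.1, 0.7]
finger_gap: 0.551
clock: 1.9
position: [0.6148, 0.0503, 0.1801]
eef_rot: [-179.9, 0.1, 74.0]
contact_force: [0.1, 0.8, 0.4]
finger_gap: 0.551
[0.61478767 0.05034044 0.18008535] [-1.79928024e+02  5.82459404e-02  7.40315286e+01] 1.9 0.550922930570192 [0.05766497 0.80751523 0.39962552]
```

View pics/w1.png

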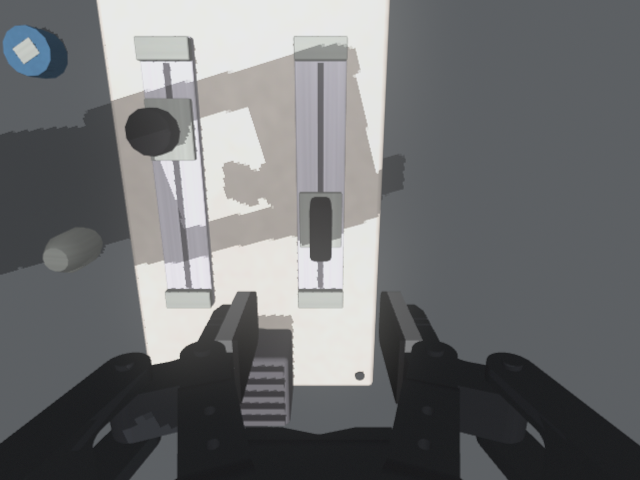

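The wrist view shows the bar at (320,230) between the jaw planes, the knob at (152,131) up-left, the camera fins at (267,390) below and the near stop at row 291.

Run:
```python
from h import *
c=np.load("w1.npy",allow_pickle=True).item()
y=np.array([-.2755,-.9613]);x=np.array([.9613,-.2755]);ref=np.array([.6148,.0503])
K,R,t=cam(c);print("cam at",(-R.T@t).round(3),"fwd",R[2].round(3))
im=cv2.imread("pics/w1.png");m=(im[185:275,295:345].max(2)<50).astype(np.uint8)
k=max(cv2.findContours(m,0,2)[0],key=cv2.contourArea);print(cv2.boundingRect(k+np.array([295,185])))
f=lambda n,p,z:print(n,[(plane(c,p,z)[:2]-ref)@y*1e3,(plane(c,p,z)[:2]-ref)@x*1e3],plane(c,p,z).round(4))
f("bar far top",(320,197),.0725);f("bar low",(320,236),.0725);f("bar bottom edge",(320,261),.0365);f("bar low as top",(320,261),.0725)
f("bar left",(309.5,236),.0725);f("bar right",(332,236),.0725)
f("near stop face",(320,291),.036);f("far stop face",(320,60),.036);f("foot camera side",(320,249),.0365);f("foot far",(320,193),.0365);f("footL",(299,220),.0365);f("footR",(343,220),.0365)
big=cv2.resize(im[180:320,280:360],None,fx=4,fy=4,interpolation=cv2.INTER_CUBIC);cv2.imwrite("pics/w1z.png",cv2.convertScaleAbs(big,alpha=2))
```

```text
cam at [0.634 0.121 0.311] fwd [-0.081 -0.279 -0.957]Traceback (most recent call last):
  File "<stdin>", line 6, in <module>
ValueError: max() iterable argument is empty
```

Run:
```python
from h import *
c=np.load("w1.npy",allow_pickle=True).item()
y=np.array([-.2755,-.9613]);x=np.array([.9613,-.2755]);ref=np.array([.6148,.0503])
im=cv2.imread("pics/w1.png");print(im[190:270:4,320].max(1))
m=(im[185:275,295:345].max(2)<75).astype(np.uint8)
for k in cv2.findContours(m,0,2)[0]:
  if cv2.contourArea(k)>50: print(cv2.boundingRect(k+np.array([295,185])))
f=lambda n,p,z:print(n,((plane(c,p,z)[:2]-ref)@np.c_[y,x]*1e3).round(1),plane(c,p,z).round(4))
f("bar far top",(320,197),.0725);f("bar cam-side top",(320,261),.0725)
f("bar left",(309.5,240),.0725);f("bar right",(332,240),.0725)
f("near stop face",(320,291),.036);f("far stop face",(320,60),.036);f("foot cam side",(320,249),.0365);f("foot far",(320,193),.0365);f("footL",(299,220),.0365);f("footR",(343,220),.0365)
big=cv2.resize(im[180:320,280:360],None,fx=4,fy=4,interpolation=cv2.INTER_CUBIC);cv2.imwrite("pics/w1z.png",cv2.convertScaleAbs(big,alpha=1.8))
```

```text
[ 99 134  66  66  68  68  69  71  72  73  74  75  76  78  78  80  80  81
 138 142]
(310, 197, 21, 42)
bar far top [-25.4   0. ] [0.6218 0.0747 0.0725]
bar cam-side top [15.7  0.1] [0.6106 0.0352 0.0725]
bar left [ 1.8 -6.5] [0.6081 0.0503 0.0725]
bar right [1.8 7.5] [0.6216 0.0465 0.0725]
near stop face [53.3  0.3] [ 0.6004 -0.001   0.036 ]
far stop face [-1.059e+02  1.000e-01] [0.644 0.152 0.036]
foot cam side [20.   0.2] [0.6095 0.031  0.0365]
foot far [-20.9   0.2] [0.6207 0.0703 0.0365]
footL [ -1.6 -14.6] [0.6012 0.0559 0.0365]
footR [-1.6 16.4] [0.631  0.0473 0.0365]
```

View pics/w1z.png

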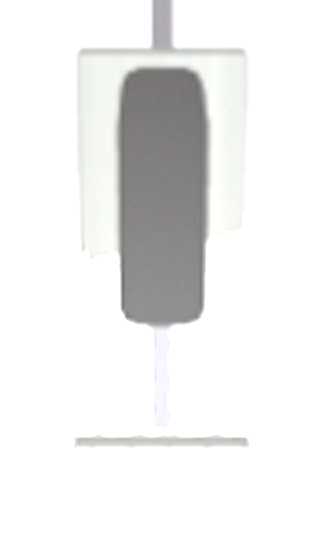

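The bar sits within about 1–2 mm of the tool axis, with about 33 mm left to the stop. Descend, then grip.

```bash
python3 -m inch '0 0 1 0 0 0;0 0 2 0 0 0;0 0 2.8 0 0 0;0 0 3.2 0 0 0;0 0 3.2 0 0 0' - 20
python3 -m inch '0 0 0 0 0 0;0 0 0 0 0 0;0 0 0 0 0 0;0 0 0 0 0 0;0 0 0 0 0 0;0 0 0 0 0 0' 1 25
python3 - <<'E'
from workcell import *
import cv2
cv2.imwrite("pics/s2.png",snapshot("side")[:,:,::-1])
E
```

```text
clock: 2.58
position: [0.6144, 0.0494, 0.0521]
eef_rot: [-179.9, 0.0, 73.9]
contact_force: [-0.6, -0.7, 0.0]
finger_gap: 0.546
clock: 3.32
position: [0.6161, 0.0505, 0.0549]
eef_rot: [179.9, -0.0, 74.0]
contact_force: [-3.8, -0.5, 5.6]
finger_gap: 0.163
```

View pics/s2.png

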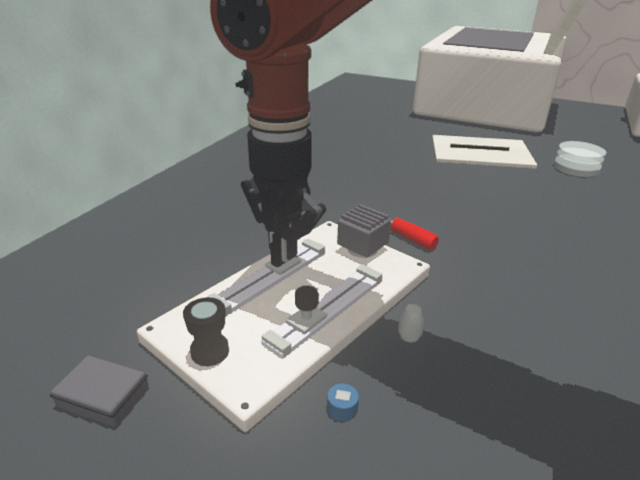

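The grip holds at a gap of 0.163, about 14 mm, which matches the bar; the picture shows the fingers on it at (283,250). Now I slide it towards the camera (-tool x).

```bash
python3 -m inch '-0.15 0 -0.04 0 0 0;-0.3 0 -0.04 0 0 0;-0.45 0 -0.04 0 0 0;-0.6 0 -0.04 0 0 0;-0.7 0 -0.04 0 0 0;-0.75 0 -0.04 0 0 0;-0.75 0 -0.04 0 0 0'
```

```text
clock: 4.25
position: [0.6076, 0.021, 0.0549]
eef_rot: [179.9, 0.0, 74.0]
contact_force: [0.9, 1.3, 4.3]
finger_gap: 0.156
```

```bash
python3 -m inch '-0.05 0 0 0 0 0;-0.1 0 0 0 0 0;-0.14 0 0 0 0 0;-0.18 0 0 0 0 0;-0.18 0 0 0 0 0'
```

```text
clock: 4.88
position: [0.6064, 0.0167, 0.0549]
eef_rot: [179.9, -0.3, 73.9]
contact_force: [4.8, 9.0, 4.0]
finger_gap: 0.157
```

The force climbed to about 10 N along the rail after about 35 mm of travel, so the bar is against the stop. Release and lift.

```bash
python3 -m inch '0.1 0 0 0 0 0;0.1 0 0 0 0 0;0.1 0 0 0 0 0;0.1 0 0 0 0 0' -0.1 && python3 -m inch '0 0 -0.5 0 0 0;0 0 -1.5 0 0 0;0 0 -2.5 0 0 0;0 0 -3.5 0 0 0;1 0 -4 0 0 0;1.5 0 -4 0 0 0;1.5 0 -4 0 0 0'
python3 - <<'E'
from workcell import *
from h import *
s=state();c=camera_info("wrist");np.save("w3.npy",c,allow_pickle=True)
cv2.imwrite("pics/w3.png",snapshot("wrist")[:,:,::-1]);cv2.imwrite("pics/s3.png",snapshot("side")[:,:,::-1])
print(s['contact_force'],s['finger_gap'])
E
```

```text
clock: 5.38
position: [0.6055, 0.0181, 0.0537]
eef_rot: [-179.9, 0.0, 74.0]
contact_force: [-0.7, 0.8, 0.3]
finger_gap: 0.548
clock: 6.25
position: [0.6223, 0.0772, 0.2138]
eef_rot: [-179.9, 0.0, 74.1]
contact_force: [-0.5, 0.4, -0.2]
finger_gap: 0.551
[-0.53200807  0.40955962 -0.24539854] 0.5512028472819008
```

View pics/w3.png

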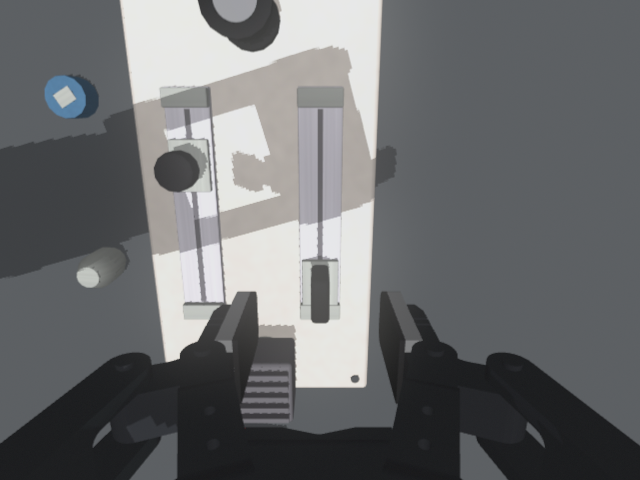

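View pics/s3.png

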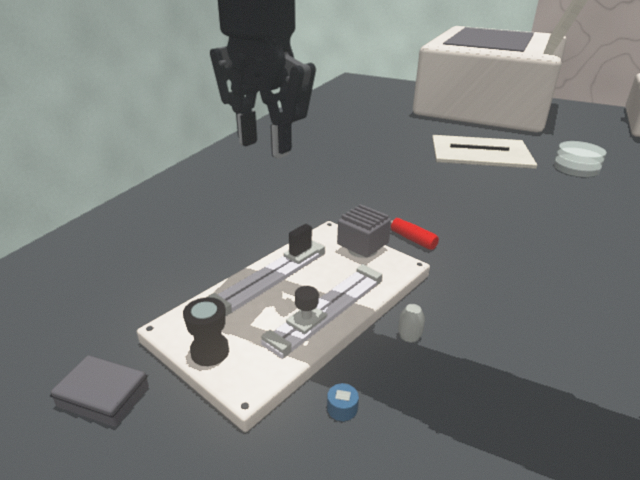

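The wrist view shows the foot (rows 261–304) butting the camera-side stop (304–319). In the side view the knob is still at (306,298) and the arm is clear. One numeric check before I hand in.

Run:
```python
from workcell import *
from h import *
c=np.load("w3.npy",allow_pickle=True).item()
a=plane(c,(335,261),.0365);b=plane(c,(335,304),.036);print("foot far edge to stop face mm",np.linalg.norm((a-b)[:2])*1e3,"(foot 40)")
i0,i1=[cv2.imread(p)[285:312,293:320] for p in("pics/side0.png","pics/s3.png")]
bb=[cv2.boundingRect((i.max(2)<75).astype(np.uint8)) for i in(i0,i1)];print("knob boxes",bb)
print(state()['clock']); sign_off()
```

```text
foot far edge to stop face mm 38.97377939657276 (foot 40)
knob boxes [(3, 3, 21, 20), (3, 2, 22, 23)]
6.35
the job is handed in; nothing more can be done
```

The bar grip is now at its end stop on the camera's side, and I handed the job in at 6.35 s. I gripped the bar across the rail, slid it about 35 mm towards the camera, then opened the jaws and lifted clear.

- **Bar:** the force along the rail rose to about 10 N as the bar reached the stop. In the last wrist picture, the foot's far edge is 39 mm from the stop face. The foot is 40 mm long, so it is against the stop within measuring error.
- **Knob slide:** it looks unmoved. Its outline in the side view starts within 1 pixel of where it was. The second outline came out 1 pixel wider and 3 taller, probably because the arm's shadow darkened the stem.
- **Robot:** it stood about 0.14 m above the grips, and the remaining force reading was only noise, under 1 N.
- **Disagreement in the measurements:** at the start, the scene and side cameras put the bar about 7 mm apart along the rail. The wrist picture settled it, giving 33 mm left to the stop.

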